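Roll a round furniture leg to the pencil line and clamp it for sanding

TASK

Roll the round wooden leg along the two bearers by pushing its side until it lies square with its axis over the pencil line, without letting it run on past the line and without lifting it off the bearers. Take the hand off and see that it lies still there with the clamp still open; then push the handle of the toggle clamp all the way down so that the clamp's rubber pad holds the leg on the line. Leave the other things on the bench where they are.

Things in the scene. Friction and masses are not known exactly. Their poses are not given: they have to be found in the camera images.
- jig: sanding jig fixed to the bench: plywood board 300 mm along its x, y -310 to +175 mm, 12 mm thick. Origin on the bench under the pencil line, midway between the bearers; z up, x along the line, +y the way the leg must roll. Two level wooden bearers run along y at x -100 and +100 mm: 46 mm wide, y -300 to +70 mm, tops 42 mm up, each with an end stop 14 mm higher at y -300 to -282 mm
- mark (a point): the pencil line at bearer height (jig frame 0, 0, 42 mm): a thin dark line square across both bearers and down their outer faces. Beyond it, at jig y 64 to 140 mm, stands a riser block 60 mm wide in x, top 125 mm up, that carries the clamp; it is 19 mm clear of a leg that lies on the line. A sanding sponge lies low between the bearers, its top below theirs
- leg_center (a point): centre of the loose round leg: plain light wooden cylinder 90 mm in diameter (too thick to grasp), 240 mm long, 0.55 to 0.85 kg; its own x is its long axis. It lies across the bearers, centre 87 mm up, up to 0.04 rad askew, 105 to 190 mm short of the line (at jig -y). It rolls easily and runs on when the push stops: about 13 mm from 50 mm/s, 2 mm from 20 mm/s. On the line its centre is at jig y 0
- handle (a joint): clamp handle angle, rad: 0 up (open, as it starts), 1.1 level and fully down (shut, stop). Pivot parallel to jig x at jig (0, 122, 150 mm); 130 mm long, outer 80 mm a black rubber grip 18 mm thick, pointing to +y; open, it rises at 1.1 rad above level. Stays where left. Late in its travel the pad meets the leg and it stiffens (to about 6 N at the grip, more near the pivot), then snaps past centre and locks
- handle_grip (a point): point on the centre line of the handle's grip, 100 mm from its pivot; moves with it (open: jig 0, 167, 239 mm; shut: jig 0, 222, 150 mm)
- pad: rubber pad, 18 mm across, on the spindle of the clamp's steel arm; origin at the middle of its underside. Open, the arm stands upright over the riser with the pad towards the leg's side (jig about 0, 50, 220 mm); as the handle goes down it swings down, and shut it presses on top of the leg at jig x 0, y 0

How it is judged:
On the way:
1. the leg lies still and square on the pencil line, untouched by the robot, with the clamp still open (y of leg_center in the frame of jig between -0.006 and 0.006 m and angle between the x axis of leg_center and the x axis of jig, either way round below 0.07 rad and linear speed of leg below 0.004 m/s and contact force between leg and the arm below 0.1 N and contact force between leg and the fingers below 0.1 N and value of joint handle below 0.2 rad), for 0.4 s.
At the end, for the whole second after the job is handed in: the clamp handle is fully down (above 1.04 rad), its pad presses the leg with more than 8 N, and the leg lies at rest on both bearers with its axis within 7 mm of the pencil line and within 0.07 rad of square (value of joint handle above 1.04 rad and contact force between pad and leg above 8 N and y of leg_center in the frame of jig between -0.007 and 0.007 m and z of leg_center in the frame of jig between 0.082 and 0.092 m and angle between the x axis of leg_center and the x axis of jig, either way round below 0.07 rad and linear speed of leg below 0.004 m/s); the robot touches nothing.
It fails at once if the leg runs more than 12 mm past the line (y of leg_center in the frame of jig above 0.012 m).
It fails at once if the leg is lifted more than 15 mm off the bearers, or falls off them (height (world z) of leg_center above 0.102 m or height (world z) of leg_center below 0.075 m).
It fails at once if a bystander is moved by more than 25 mm (distance of any of sponge, wax_tin, spare_leg, filler_jar, tape, discs, sander, brush from where it was at the start of the episode above 0.025 m).
It also fails if it takes over 67 s, if anything falls off the work surface, if the arm or the gripper's body presses on something with over 40 N, if the wrist force passes 120 N, or if a joint passes its speed limit or range.

ROBOT

A 7-joint arm with a two-finger parallel gripper is mounted at the origin on the work surface. World frame = base frame: x ahead of the robot, y to its left, z up, the work surface at z = 0. Lengths are in m, angles in rad, forces in N, time in s.
With the tool pointing down it reaches from about 0.4 to 0.925 m from the base axis. Payload 5.6 kg.
Tool frame: the origin (TCP) lies on the centre line of the jaws, within the pads' length; the fingertips stand 11 mm ahead of it and the grasp point (between the pads) lies 8 mm behind it; z points along the fingers, y is the direction in which the jaws open and shut (so a half turn about z gives the same grasp; the last joint's range is limited). The gripper opens to 85 mm and grips with 20 to 120 N. Pads are 22 mm wide; open, the fingers measure 114 mm over their backs; the gripper's body (76 mm by 85 mm) begins 54 mm behind the grasp point. The pads swing forward as they close: fully open they stand 13 mm farther back than shut.
Start: joints at [1.136, 0.468, -0.012, 1.603, 0.006, 1.071, -0.056], TCP at [0.248, -0.601, 0.242] pointing down, gripper open.
Joint ranges: [-2.53, 2.53], [-0.31, 2.02], [-1.57, 1.55], [0.28, 2.44], [-1.29, 4.43], [0.15, 1.84], [-2.92, 2.92]. Speed limits (rad/s): [2.57, 2.57, 3.14, 3.14, 3.14, 3.14, 3.14].

INTERFACE

Orientations are given as a unit quaternion [w, x, y, z].
In Python, from rig import arm, cams, job gives the robot as it stands. The module is installed in compiled form; this text tells all that it offers.
- The arm moves only by the tool step_arm, never from a script. Its argument "deltas" is a list that holds one entry, the list of rows, each a list of 5 numbers: the shift along the tool's x, y, z in mm, then the turn about the tool's z in degrees, then the opening, from 0 (shut) to 1 (fully open). In form: [[[dx, dy, dz, twist, hand], ...]]. A call has 1 to 5 rows; each row shifts and turns the commanded pose from where the row before left it, along the tool's axes as they then stand; what a row does not reach is not made up. A row lasts 1/8 s, in which the tool goes at most 62.5 mm and 10.7 degrees, less where a joint would pass 70% of its speed; a pose out of reach is approached as far as the arm can. A call is refused whole if a number of a shift passes 62.5 or a number of a turn 10.7, either way. A call with a gripper value outside its range is refused whole. The fingers move at their own pace and stop on an object; "newtons" is the grip in N (left out, the last holds). Time passes only in rows, so rows that do not move let the fingers close. It gives the time, the measured TCP pose, the force and the opening at its end, in the units of the state.
- arm.get_obs(): the state, without advancing time (a new reading comes with each control period).
- cams.snapshot(name): name is "scene" or "top" or "wrist"; returns a dict with "frame" (400x640x3 uint8, blue, green, red), "fx", "fy", "cx", "cy" (pixels), "k1" (the pictures are not rectified: a ray, as slopes to the right and down, at radius r is drawn at 1 + k1 r^2 times it, then the intrinsics apply), "pose" (4x4, takes a point from camera to world coordinates). Camera axes: x right, y up, looking along -z (the intrinsics and any distortion apply to the point x, -y, -z); pixel columns grow to the right and rows downward; lengths in m; the calibration is good to about 2 mm. A picture is of the moment at which its call begins. There is no depth.
- job.hand_in(): hands the job in, once; it reports no verdict.
The state is a dict: "time_s": time; "q": joint angles; "joint_vel": joint speeds; "joint_torque": joint torques, N m; "tcp_pos": TCP position; "eef_rot": TCP orientation; "contact_force": force on the tool from outside, world axes, zero at the start; "wrist_torque": the same for the moment, N m; "width": opening from 0.0 (shut) to 1.0 (fully open).
Only numpy, scipy, OpenCV 4.12 (cv2) and the standard library are available. Lean on these libraries where they do the work, as an engineer would, in place of code of your own. Each camera call takes 0.05 s, during which the arm holds its last target.

## Working session

There is one attempt and no reset: what is moved stays moved. The work goes in short steps, Python scripts to look and compute and a tool call to move; the robot and the scene stay as the last step left them, time stands still between calls to the robot, and variables do not carry over. Pictures are saved under pics/ and viewed, and the job is handed in when it is done.

Besides the shell and the picture viewer there is one more tool, called after ">>>" as a command line: name --argument value ..., lists and objects as JSON in quotes. step_arm: Moves the arm, as the interface text tells. Its arguments: {"type":"object","properties":{"deltas":{"type":"array","items":{"type":"array","items":{"type":"array","items":{"type":"number"}}}},"newtons":{"type":"number"}},"required":["deltas"]}

```bash
mkdir -p pics; cat > h.py <<'E'
import numpy as np, cv2
from rig import arm,cams,job
def snap(n,f):
    s=cams.snapshot(n); cv2.imwrite('pics/'+f,s['frame']); return s
def ray(s,u,v):
    xd=(u-s['cx'])/s['fx']; yd=(v-s['cy'])/s['fy']
    x,y=xd,yd
    for _ in range(30):
        r2=x*x+y*y; x=xd/(1+s['k1']*r2); y=yd/(1+s['k1']*r2)
    P=np.array(s['pose']); d=P[:3,:3]@np.array([x,-y,-1.]); return P[:3,3],d/np.linalg.norm(d)
def onz(s,u,v,z):
    o,d=ray(s,u,v); return o+d*(z-o[2])/d[2]
def proj(s,p):
    P=np.array(s['pose']); c=P[:3,:3].T@(np.array(p)-P[:3,3]); x=c[0]/-c[2]; y=-c[1]/-c[2]
    k=1+s['k1']*(x*x+y*y); return s['fx']*x*k+s['cx'], s['fy']*y*k+s['cy']
E
python3 - <<'E'
from h import *
import pickle
for n in ['scene','top','wrist']:
    s=snap(n,n+'0.png'); pickle.dump(s,open(n+'0.pkl','wb')); print(n,s['fx'],s['cx'],s['cy'],s['k1'],np.round(s['pose'],3).tolist())
o=arm.get_obs(); print(o)
E
```

```text
scene 512.3826829372671 318.31170678836577 205.8421588619429 -0.11459991445353529 [[-0.474, -0.492, 0.73, 1.232], [0.88, -0.246, 0.406, 0.407], [-0.02, 0.835, 0.55, 0.681], [0.0, 0.0, 0.0, 1.0]]
top 430.005765751976 317.4985620973594 198.09546332686043 -0.09365009534319012 [[-0.018, 0.998, -0.066, 0.487], [-1.0, -0.018, 0.004, 0.046], [0.002, 0.066, 0.998, 1.028], [0.0, 0.0, 0.0, 1.0]]
wrist 297.9701384689704 318.6406985895321 200.3385795843469 -0.01607496421527324 [[0.382, 0.89, 0.248, 0.31], [-0.924, 0.368, 0.101, -0.575], [-0.002, -0.268, 0.963, 0.373], [0.0, 0.0, 0.0, 1.0]]
{'time_s': 0.15, 'q': array([ 1.13601893,  0.46821473, -0.01158469,  1.60342361,  0.00597523,
        1.07137709, -0.05631862]), 'joint_vel': array([ 0.0002773 , -0.00191316, -0.00062153, -0.00179743,  0.00087672,
       -0.00030641,  0.00061479]), 'joint_torque': array([ 1.72667358e-03, -5.32799792e+01,  2.20521796e-02, -2.51554924e+01,
        1.15005230e-02,  5.55110571e-03,  1.12968203e-05]), 'tcp_pos': array([ 0.24797158, -0.60039235,  0.24152649]), 'eef_rot': array([-6.70511778e-04,  9.80885715e-01,  1.94583482e-01, -1.79680603e-04]), 'contact_force': array([-0.72118319,  0.10187397, -0.19164617]), 'wrist_torque': array([-0.00469348, -0.02822574,  0.04286644]), 'width': 0.9980820503617182}
```

View pics/scene0.png

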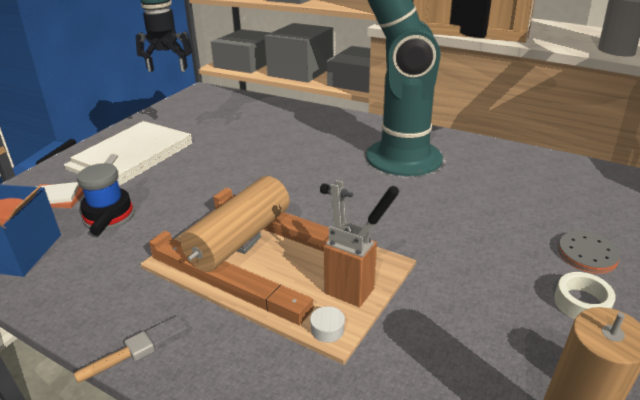

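View pics/top0.png

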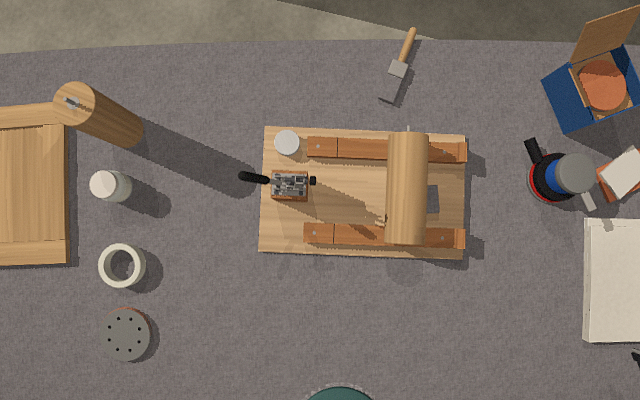

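```bash
python3 - <<'E'
import cv2
t=cv2.imread('pics/top0.png'); cv2.imwrite('pics/top0c.png',cv2.resize(t[115:270,240:480],None,fx=3.3,fy=3.3,interpolation=cv2.INTER_CUBIC))
t=cv2.imread('pics/scene0.png'); cv2.imwrite('pics/scene0c.png',cv2.resize(t[165:360,140:420],None,fx=2.8,fy=2.8,interpolation=cv2.INTER_CUBIC))
E
```

```text
(no output)
```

View pics/top0c.png

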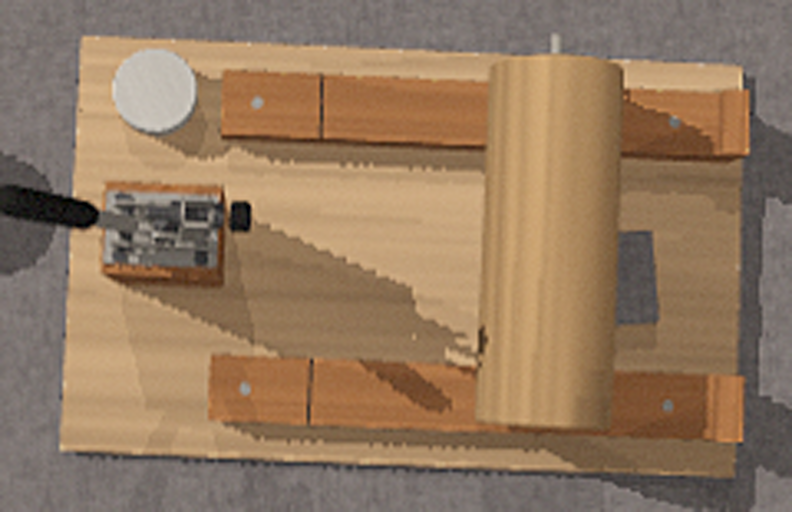

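View pics/scene0c.png

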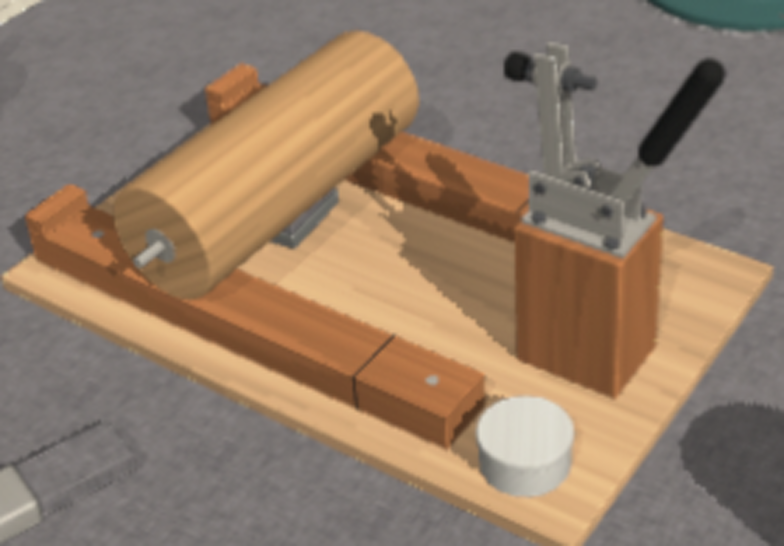

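```bash
cat > m.py <<'E'
from h import *
import pickle
s=pickle.load(open('top0.pkl','rb')); f=s['frame']
g=f.astype(int).sum(2)
L=[]
for v in list(range(139,156))+list(range(226,242)):
    row=g[v,328:343]; u=328+np.argmin(row); 
    med=np.median(row); w=np.clip(med-40-row,0,None).astype(float); 
    if w.sum()>0: L.append(onz(s,(w*np.arange(328,343)).sum()/w.sum(),v,.042)[:2])
L=np.array(L); 
vx,vy,x0,y0=cv2.fitLine(L.astype(np.float32),cv2.DIST_HUBER,0,.01,.01).ravel()
ex=np.array([vx,vy])*np.sign(vx); ey=np.array([-ex[1],ex[0]])
print(len(L),ex,x0,y0, 'resid',np.abs((L-[x0,y0])@ey).max())
C=lambda a,b:(a/3.3+240,b/3.3+115)
# bearer outer corners on the line -> x-mid
P=[onz(s,*C(a,b),.042)[:2] for a,b in [(321,74),(322,139),(310,359),(309,425)]]
xs=[(p-[x0,y0])@ex for p in P]; print(np.diff(xs),xs[0]-xs[3]); mid=(xs[0]+xs[1]+xs[2]+xs[3])/4
o=np.array([x0,y0])+mid*ex; print('origin',o,'yaw',np.arctan2(ex[1],ex[0]))
for n,a,b in [('bA',222,70),('bB',210,420),('stop',748,90)]:
    p=onz(s,*C(a,b),.042 if n!='stop' else .056)[:2]-o; print(n,p@ex,p@ey)
# leg edges
for n,(a,b),(c,d) in [('left',(489,75),(477,415)),('right',(622,85),(611,420))]:
    for q in ((a,b),(c,d)):
        # silhouette tangent: plane; distance from ray to axis =45mm at z=.087
        cam,dr=ray(s,*C(*q)); 
        # project to plane perpendicular to ex (jig y,z)
        cy=(cam[:2]-o)@ey; dy=dr[:2]@ey; dz=dr[2]; nrm=np.hypot(dy,dz)
        yz=cy+dy*(.087-cam[2])/dz; off=.045*nrm/abs(dz)
        p=cam+dr*(.087-cam[2])/dr[2]; print(n,'x',(p[:2]-o)@ex,'axis y',yz+(-off if n=='left' else off))
np.savez('jig.npz',o=o,ex=ex,ey=ey)
E
python3 m.py
```

```text
33 [ 0.99795216 -0.06396449] 0.5692862 0.001283402 resid 0.001277746894094801
[-0.04620853 -0.15430643 -0.04565376] 0.2461687123166516
origin [0.56979092 0.00125105] yaw -0.06400819
bA 0.12279996091806575 0.07012666046110719
bB -0.12265763690006073 0.0666722179052409
stop 0.12453811376228321 -0.29969915961153504
left x 0.11865531092550226 axis y -0.15674540506791343
left x -0.10968839267015852 axis y -0.15669008506674753
right x 0.1165456948814005 axis y -0.15542966608240838
right x -0.10920381383467972 axis y -0.1544388232586999
```

>>> step_arm --deltas '[[[0, 0, -20, -10.65, 0.5], [0, 0, -20, -10.65, 0.5], [0, 0, -20, -10.65, 0.5], [0, 0, 0, -10.65, 0.5], [0, 0, 0, -10.65, 0.5]]]'

```text
time_s: 0.78
tcp_pos: [0.2481, -0.6007, 0.3023]
eef_rot: [-0.0, 0.788, 0.616, -0.0]
contact_force: [0.5, -0.0, 0.9]
width: 0.503
```

>>> step_arm --deltas '[[[0, 0, 0, -10.65, 0.5], [30, 20, 0, 0, 0.5], [40, 30, 0, 0, 0.5], [50, 35, 0, 0, 0.5], [50, 35, 0, 0, 0.5]]]'

```text
time_s: 1.4
tcp_pos: [0.3795, -0.4372, 0.302]
eef_rot: [-0.0, 0.73, 0.684, -0.0]
contact_force: [0.7, -0.7, 0.6]
width: 0.506
```

```bash
cat > st.py <<'E'
from h import *
d=np.load('jig.npz'); ob=arm.get_obs(); R=cv2.Rodrigues(np.zeros(3))[0]
from scipy.spatial.transform import Rotation as Ro
q=ob['eef_rot']; R=Ro.from_quat([q[1],q[2],q[3],q[0]]).as_matrix()
p=ob['tcp_pos']; r=p[:2]-d['o']
print('t',ob['time_s'],'jig',np.round([r@d['ex']*1e3,r@d['ey']*1e3,p[2]*1e3],1),'yaw err deg',np.round(np.degrees(np.arctan2(R[1,1],R[0,1])-np.arctan2(d['ex'][1],d['ex'][0])),2),'tz',np.round(R[:,2],4),'F',np.round(ob['contact_force'],2),'w',round(ob['width'],3))
E
python3 st.py
```

```text
t 1.4 jig [-161.8 -449.8  302. ] yaw err deg -0.03 tz [-2.e-04  2.e-04 -1.e+00] F [ 0.72 -0.66  0.57] w 0.506
```

>>> step_arm --deltas '[[[40, 40, 0, 0, 0.5], [45, 40, 0, 0, 0.5], [45, 40, 0, 0, 0.5], [45, 42, 0, 0, 0.5], [25, 0, 0, 0, 0.5]]]'

```text
time_s: 2.02
tcp_pos: [0.556, -0.2452, 0.3017]
eef_rot: [-0.001, 0.727, 0.686, 0.001]
contact_force: [-0.3, -0.0, -0.3]
width: 0.504
```

```bash
python3 st.py; python3 -c "
from h import *
snap('top','t1.png')
s=snap('wrist','w1.png')"
```

```text
t 2.025 jig [   2.  -246.8  301.7] yaw err deg 0.34 tz [ 9.0e-04  2.4e-03 -1.0e+00] F [-0.34 -0.01 -0.29] w 0.504
```

View pics/w1.png

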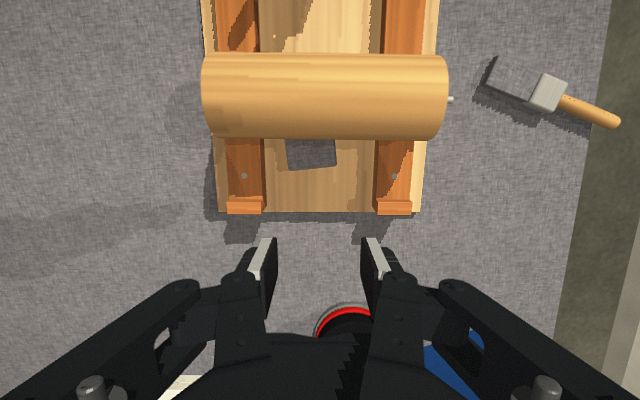

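>>> step_arm --deltas '[[[0, -2, 50, 0, 0.5], [0, 0, 60, 0, 0.5], [0, 0, 60, 0, 0.5], [0, 0, 40, 0, 0.5], [0, 0, 13, 0, 0.5]]]'

```text
time_s: 2.75
tcp_pos: [0.5488, -0.2505, 0.0765]
eef_rot: [-0.002, 0.73, 0.684, -0.001]
contact_force: [0.5, -0.2, 0.2]
width: 0.498
```

```bash
python3 st.py; python3 -c "
from h import *
snap('scene','s2.png')
s=snap('wrist','w2.png')"
```

```text
t 2.75 jig [  -4.8 -252.5   76.5] yaw err deg -0.09 tz [-0.0048  0.0011 -1.    ] F [ 0.46 -0.17  0.19] w 0.498
```

View pics/w2.png

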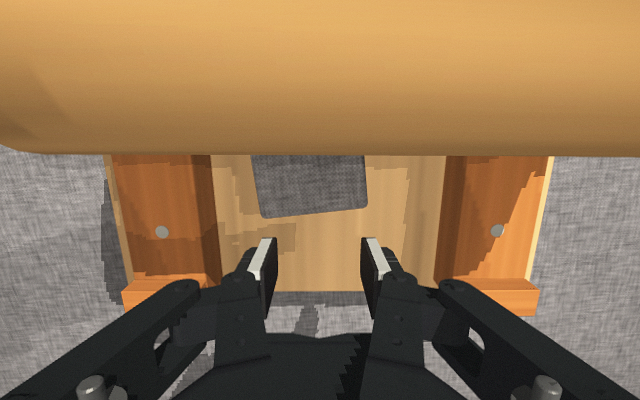

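View pics/s2.png

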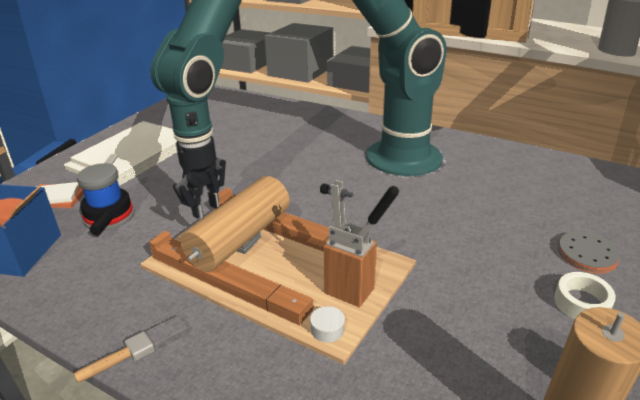

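>>> step_arm --deltas '[[[10, 3, 0, 0, 0.5], [10, 0, 0, 0, 0.5], [8, 0, 0, 0, 0.5], [4, 0, 0, 0, 0.5], [2, 0, 0, 0, 0.5]]]'

```text
time_s: 3.48
tcp_pos: [0.5564, -0.2153, 0.0795]
eef_rot: [0.0, 0.729, 0.684, -0.0]
contact_force: [0.3, -0.1, -0.5]
width: 0.498
```

>>> step_arm --deltas '[[[2.5, 0, 0, 0, 0.5], [2.5, 0, 0, 0, 0.5], [2.5, 0, 0, 0, 0.5], [2.5, 0, 0, 0, 0.5], [2.5, 0, 0, 0, 0.5]]]'

```text
time_s: 4.1
tcp_pos: [0.5571, -0.203, 0.0793]
eef_rot: [-0.0, 0.729, 0.684, -0.0]
contact_force: [-0.2, 0.1, 0.1]
width: 0.5
```

```bash
python3 st.py; cat > leg.py <<'E'
import sys
from h import *
d=np.load('jig.npz'); o,ex,ey=d['o'],d['ex'],d['ey']
f=sys.argv[1]; s=snap('top',f)
img=s['frame']
# front (left) silhouette edge: sample at jig x positions, scan rows of image
def C(p): return proj(s,p)
res=[]
for x in [-.075,-.06,-.05,-.045,.045,.05,.06,.07]:
    # scan along jig y at z=.087 for strongest edge
    ys=np.arange(-.27,.08,.001); pts=np.array([C([*(o+x*ex+y*ey),.087]) for y in ys],np.float32)
    v=cv2.remap(cv2.GaussianBlur(img,(3,3),0),pts[:,0:1],pts[:,1:2],cv2.INTER_LINEAR)[:,0].astype(float)
    res.append((x,v))
cv2.imwrite('pics/c_'+f,cv2.resize(img[115:270,240:480],None,fx=3.3,fy=3.3,interpolation=cv2.INTER_CUBIC))
E
python3 leg.py t3.png
```

```text
t 4.1 jig [   0.4 -204.6   79.3] yaw err deg 0.01 tz [-0. -0. -1.] F [-0.21  0.12  0.11] w 0.5
```

View pics/c_t3.png

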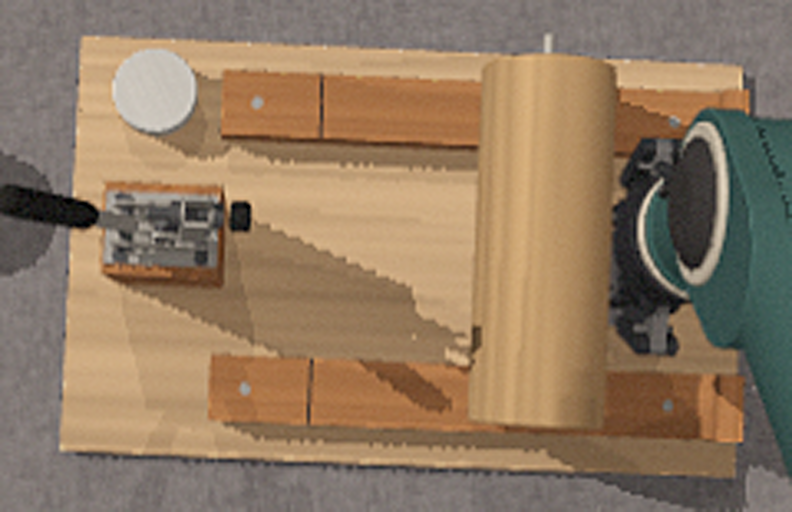

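```bash
cat > leg.py <<'E'
import sys
from h import *
d=np.load('jig.npz'); o,ex,ey=d['o'],d['ex'],d['ey']
f=sys.argv[1]; s=snap('top',f); img=s['frame']
def axis_y(u,v,side):
    cam,dr=ray(s,u,v); cy=(cam[:2]-o)@ey; dy=dr[:2]@ey; dz=dr[2]
    p=cam+dr*(.087-cam[2])/dz
    return (p[:2]-o)@ex,(p[:2]-o)@ey+side*.045*np.hypot(dy,dz)/abs(dz)
pts=[]
for rows in (range(137,148),range(234,242)):
    for v in rows:
        r=img[v,300:470].astype(float); rt=r[:,0]/r[:,2]  # blue/red
        m=rt>0.42
        # longest run
        best=(0,0);st=None
        for i,b in enumerate(list(m)+[False]):
            if b and st is None: st=i
            if not b and st is not None:
                if i-st>best[1]-best[0]: best=(st,i)
                st=None
        a,b=best
        t=0.42
        u=300+a-1+(t-rt[a-1])/(rt[a]-rt[a-1]) if a>0 else 300
        if len(sys.argv)>2: print(v,300+a,300+b,np.round(rt[max(0,a-3):a+3],2))
        pts.append(axis_y(u,v,-1))
pts=np.array(pts); n=11
A,B=np.median(pts[:n],0),np.median(pts[n:],0)
print('leg y far %.1f near %.1f'%(A[1]*1e3,B[1]*1e3),'skew %.3f'%((A[1]-B[1])/(A[0]-B[0])),'centre %.1f'%((A[1]+(B[1]-A[1])*A[0]/(A[0]-B[0]))*1e3))
cv2.imwrite('pics/c_'+f,cv2.resize(img[115:270,240:480],None,fx=3.3,fy=3.3,interpolation=cv2.INTER_CUBIC))
E
python3 leg.py t4.png v
```

```text
137 325 470 [0.38 0.37 0.36 0.45 0.46 0.44]
138 348 470 [0.38 0.38 0.41 0.49 0.47 0.46]
139 370 470 [0.44 0.4  0.39 0.43 0.48 0.46]
140 385 470 [0.42 0.4  0.4  0.45 0.54 0.55]
141 385 470 [0.42 0.43 0.41 0.49 0.54 0.57]
142 382 426 [0.44 0.42 0.41 0.44 0.42 0.44]
143 383 426 [0.43 0.42 0.42 0.44 0.44 0.46]
144 385 426 [0.39 0.39 0.42 0.52 0.58 0.56]
145 384 426 [0.4  0.42 0.41 0.43 0.48 0.53]
146 384 426 [0.42 0.41 0.4  0.42 0.49 0.56]
147 385 426 [0.42 0.41 0.4  0.53 0.55 0.54]
234 381 423 [0.43 0.43 0.4  0.49 0.55 0.54]
235 380 423 [0.39 0.42 0.4  0.42 0.51 0.57]
236 381 424 [0.43 0.41 0.38 0.49 0.55 0.56]
237 381 423 [0.4  0.41 0.41 0.49 0.56 0.56]
238 380 423 [0.44 0.44 0.4  0.44 0.5  0.55]
239 381 423 [0.43 0.4  0.42 0.53 0.57 0.54]
240 379 423 [0.42 0.43 0.42 0.43 0.43 0.53]
241 380 422 [0.41 0.4  0.39 0.44 0.51 0.56]
leg y far -146.5 near -146.2 skew -0.002 centre -146.3
```

```bash
sed -i 's/0\.42/0.48/g; s/range(137,148)/range(142,153)/' leg.py; python3 leg.py t5.png; python3 st.py
```

```text
leg y far -148.9 near -147.3 skew -0.008 centre -148.1
t 4.25 jig [   0.5 -204.5   79.2] yaw err deg 0.03 tz [-1.e-04  1.e-04 -1.e+00] F [ 0.51  0.01 -0.01] w 0.501
```

>>> step_arm --deltas '[[[2.5, 0, 0, 0, 0.5], [4, 0, 0, 0, 0.5], [4, 0, 0, 0, 0.5], [4, 0, 0, 0, 0.5], [4, 0, 0, 0, 0.5]]]'

```text
time_s: 4.88
tcp_pos: [0.5583, -0.1843, 0.0793]
eef_rot: [-0.0, 0.729, 0.684, -0.0]
contact_force: [0.4, -0.4, 0.5]
width: 0.498
```

>>> step_arm --deltas '[[[4, 0, 0, 0, 0.5], [4, 0, 0, 0, 0.5], [4, 0, 0, 0, 0.5], [4, 0, 0, 0, 0.5], [4, 0, 0, 0, 0.5]]]'

```text
time_s: 5.5
tcp_pos: [0.5596, -0.1645, 0.0793]
eef_rot: [0.0, 0.729, 0.684, -0.0]
contact_force: [-0.3, 0.8, 0.7]
width: 0.504
```

>>> step_arm --deltas '[[[4, 0, 0, 0, 0.5], [4, 0, 0, 0, 0.5], [4, 0, 0, 0, 0.5], [4, 0, 0, 0, 0.5], [4, 0, 0, 0, 0.5]]]'

```text
time_s: 6.12
tcp_pos: [0.5609, -0.1445, 0.0793]
eef_rot: [0.0, 0.729, 0.684, -0.0]
contact_force: [-0.6, -0.7, -0.1]
width: 0.497
```

>>> step_arm --deltas '[[[4, 0, 0, 0, 0.5], [4, 0, 0, 0, 0.5], [4, 0, 0, 0, 0.5], [3, 0, 0, 0, 0.5], [2, 0, 0, 0, 0.5]]]'

```text
time_s: 6.75
tcp_pos: [0.562, -0.1276, 0.0793]
eef_rot: [-0.0, 0.729, 0.684, -0.0]
contact_force: [0.4, 0.0, 1.4]
width: 0.501
```

```bash
python3 st.py;python3 leg.py t6.png v;python3 leg.py t7.png
```

```text
t 6.75 jig [   0.4 -129.    79.3] yaw err deg 0.02 tz [-1.e-04  0.e+00 -1.e+00] F [0.4  0.03 1.41] w 0.501
142 351 392 [0.42 0.41 0.42 0.53 0.55 0.56]
143 351 392 [0.4  0.42 0.4  0.5  0.56 0.56]
144 351 391 [0.42 0.42 0.37 0.53 0.57 0.57]
145 351 392 [0.43 0.39 0.44 0.51 0.57 0.57]
146 351 392 [0.4  0.4  0.4  0.55 0.56 0.57]
147 351 392 [0.47 0.42 0.4  0.54 0.55 0.57]
148 351 392 [0.41 0.44 0.41 0.59 0.56 0.56]
149 417 462 [0.37 0.44 0.47 0.52 0.63 0.55]
150 399 462 [0.38 0.42 0.38 0.75 1.9  1.55]
151 398 463 [0.42 0.39 0.38 0.51 1.42 1.67]
152 399 463 [0.41 0.37 0.48 1.88 1.01 0.9 ]
234 423 470 [0.44 0.43 0.4  0.49 1.03 1.74]
235 424 470 [0.42 0.41 0.41 0.63 1.92 1.38]
236 424 470 [0.43 0.41 0.4  0.5  1.16 1.49]
237 425 470 [0.42 0.39 0.45 0.87 1.92 1.46]
238 425 470 [0.42 0.41 0.41 0.61 1.5  1.44]
239 426 470 [0.42 0.44 0.48 1.16 1.62 1.43]
240 426 470 [0.41 0.41 0.43 0.71 1.94 1.42]
241 426 470 [0.41 0.41 0.41 0.51 1.24 1.56]
leg y far -73.4 near -244.8 skew 0.880 centre -157.8
leg y far -72.8 near -244.6 skew 0.883 centre -157.4
```

View pics/c_t7.png

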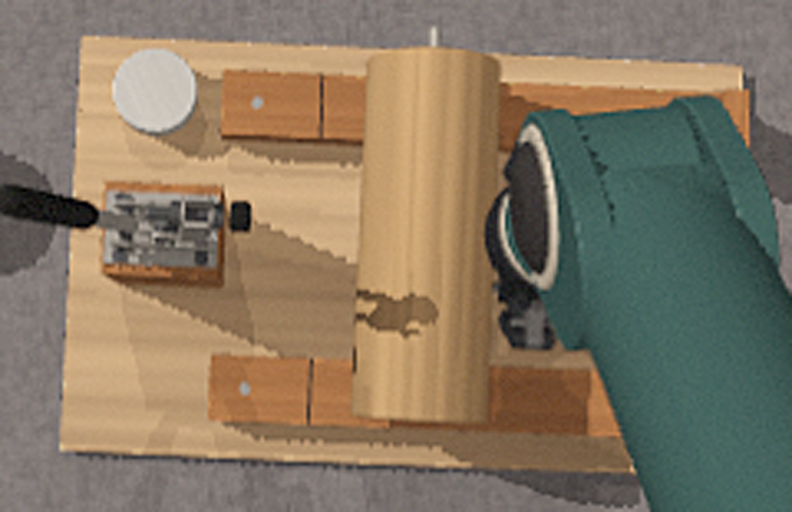

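```bash
sed -i 's/m=rt>0.48/m=(rt>0.48)\&(rt<.75)/; s/range(142,153)/range(140,149)/; s/n=11/n=9/' leg.py; python3 leg.py t8.png; python3 leg.py t9.png
```

```text
leg y far -71.9 near -70.5 skew -0.007 centre -71.2
leg y far -71.1 near -70.3 skew -0.004 centre -70.7
```

>>> step_arm --deltas '[[[2, 0, 0, 0, 0.5], [3, 0, 0, 0, 0.5], [3, 0, 0, 0, 0.5], [3, 0, 0, 0, 0.5], [3, 0, 0, 0, 0.5]]]'

```text
time_s: 7.58
tcp_pos: [0.5628, -0.1135, 0.0793]
eef_rot: [-0.0, 0.729, 0.684, -0.0]
contact_force: [0.5, -0.4, 0.4]
width: 0.496
```

>>> step_arm --deltas '[[[3, 0, 0, 0, 0.5], [3, 0, 0, 0, 0.5], [3, 0, 0, 0, 0.5], [3, 0, 0, 0, 0.5], [3, 0, 0, 0, 0.5]]]'

```text
time_s: 8.2
tcp_pos: [0.5638, -0.0987, 0.0793]
eef_rot: [0.0, 0.729, 0.684, -0.0]
contact_force: [-0.2, 0.9, -0.2]
width: 0.498
```

>>> step_arm --deltas '[[[3, 0, 0, 0, 0.5], [3, 0, 0, 0, 0.5], [3, 0, 0, 0, 0.5], [2, 0, 0, 0, 0.5], [2, 0, 0, 0, 0.5]]]'

```text
time_s: 8.82
tcp_pos: [0.5646, -0.0857, 0.0793]
eef_rot: [-0.0, 0.729, 0.684, -0.0]
contact_force: [0.7, -0.7, 1.1]
width: 0.499
```

```bash
python3 st.py;python3 leg.py t10.png v;python3 leg.py t11.png; python3 leg.py t12.png; python3 -c "
from h import *
snap('scene','s3.png')"
```

```text
t 8.825 jig [  0.4 -87.1  79.3] yaw err deg 0.01 tz [-1.e-04  0.e+00 -1.e+00] F [ 0.7  -0.72  1.07] w 0.499
140 401 465 [0.45 0.46 0.46 0.52 0.53 0.53]
141 333 374 [0.44 0.41 0.47 0.58 0.57 0.56]
142 333 373 [0.43 0.41 0.47 0.58 0.56 0.55]
143 333 373 [0.44 0.4  0.45 0.56 0.57 0.56]
144 333 373 [0.42 0.4  0.43 0.57 0.55 0.58]
145 333 373 [0.42 0.39 0.44 0.57 0.58 0.56]
146 333 373 [0.43 0.43 0.47 0.57 0.56 0.54]
147 332 373 [0.43 0.4  0.41 0.49 0.55 0.55]
148 332 372 [0.43 0.43 0.43 0.51 0.54 0.56]
234 328 369 [0.44 0.4  0.41 0.58 0.56 0.55]
235 328 362 [0.42 0.41 0.41 0.54 0.55 0.55]
236 328 369 [0.43 0.43 0.39 0.55 0.56 0.55]
237 328 369 [0.44 0.41 0.41 0.55 0.55 0.54]
238 328 369 [0.39 0.43 0.43 0.57 0.57 0.55]
239 328 369 [0.43 0.41 0.41 0.51 0.54 0.57]
240 333 369 [0.45 0.49 0.47 0.55 0.5  0.52]
241 347 369 [0.48 0.52 0.46 0.54 0.49 0.55]
leg y far -32.3 near -31.1 skew -0.006 centre -31.7
leg y far -31.7 near -30.7 skew -0.005 centre -31.2
leg y far -31.4 near -30.6 skew -0.004 centre -31.0
```

View pics/s3.png

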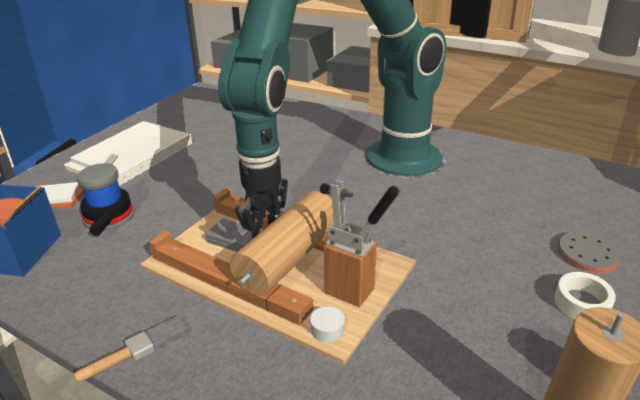

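View pics/c_t12.png

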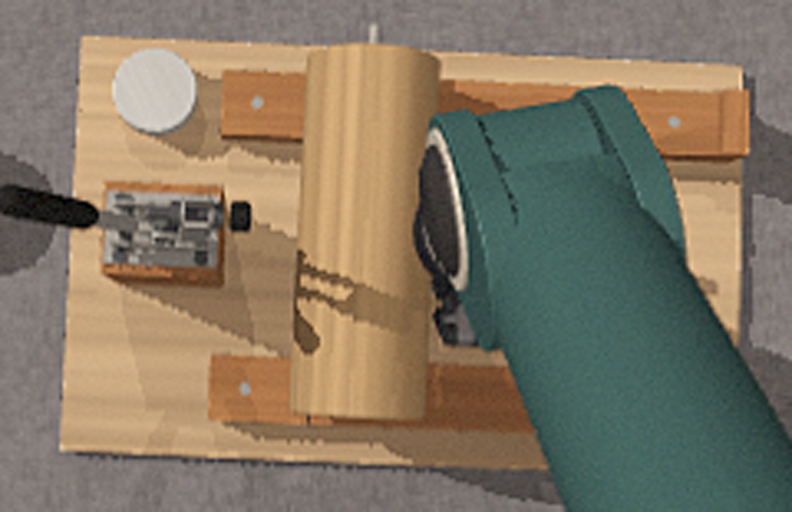

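>>> step_arm --deltas '[[[2, 0, 0, 0, 0.5], [2, 0, 0, 0, 0.5], [2, 0, 0, 0, 0.5], [2, 0, 0, 0, 0.5], [2, 0, 0, 0, 0.5]]]'

```text
time_s: 9.65
tcp_pos: [0.5652, -0.0757, 0.0792]
eef_rot: [-0.0, 0.729, 0.684, -0.0]
contact_force: [-0.4, 0.5, 0.1]
width: 0.494
```

>>> step_arm --deltas '[[[2, 0, 0, 0, 0.5], [2, 0, 0, 0, 0.5], [2, 0, 0, 0, 0.5], [2, 0, 0, 0, 0.5], [2, 0, 0, 0, 0.5]]]'

```text
time_s: 10.28
tcp_pos: [0.5659, -0.0658, 0.0793]
eef_rot: [0.0, 0.729, 0.684, -0.0]
contact_force: [-0.1, -0.3, -0.5]
width: 0.503
```

```bash
python3 st.py;for i in 13 14 15 16; do python3 leg.py t$i.png; done; python3 leg.py t17.png v; python3 st.py; python3 -c "
from h import *
snap('wrist','w3.png')"
```

```text
t 10.275 jig [  0.4 -67.2  79.3] yaw err deg 0.01 tz [-0.e+00 -1.e-04 -1.e+00] F [-0.1  -0.28 -0.51] w 0.503
leg y far -12.7 near -11.5 skew -0.006 centre -12.1
leg y far -11.9 near -10.7 skew -0.006 centre -11.4
leg y far -11.1 near -10.2 skew -0.004 centre -10.6
leg y far -10.7 near -9.5 skew -0.006 centre -10.1
140 413 465 [1.7  1.83 1.93 0.73 0.63 0.64]
141 422 465 [0.49 0.5  0.47 0.48 0.49 0.55]
142 323 363 [0.41 0.43 0.44 0.56 0.58 0.56]
143 323 364 [0.42 0.41 0.45 0.57 0.56 0.55]
144 323 363 [0.39 0.41 0.42 0.56 0.56 0.56]
145 323 363 [0.38 0.41 0.44 0.54 0.53 0.56]
146 323 363 [0.38 0.4  0.44 0.57 0.56 0.55]
147 322 363 [0.47 0.37 0.41 0.49 0.56 0.56]
148 323 363 [0.41 0.4  0.48 0.54 0.57 0.55]
234 318 359 [0.57 0.38 0.39 0.55 0.55 0.54]
235 318 359 [0.37 0.39 0.41 0.55 0.55 0.54]
236 318 359 [0.43 0.4  0.44 0.56 0.56 0.56]
237 318 359 [0.4  0.42 0.43 0.57 0.57 0.55]
238 318 359 [0.41 0.4  0.43 0.54 0.57 0.56]
239 319 359 [0.38 0.4  0.44 0.49 0.53 0.5 ]
240 327 359 [0.46 0.48 0.46 0.5  0.53 0.51]
241 347 358 [0.5  0.51 0.48 0.49 0.5  0.53]
leg y far -10.6 near -9.2 skew -0.007 centre -9.9
t 10.525 jig [  0.4 -67.3  79.3] yaw err deg 0.01 tz [-0.e+00 -1.e-04 -1.e+00] F [ 0.03 -0.15  0.54] w 0.5
```

View pics/c_t16.png

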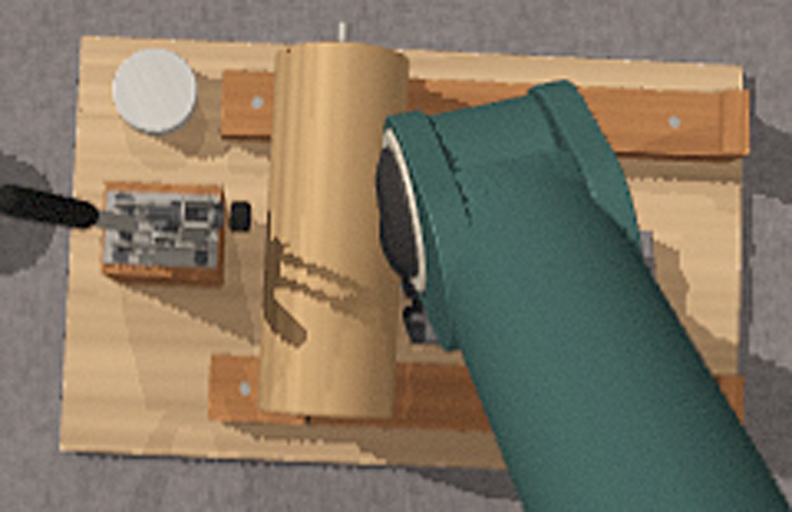

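View pics/w3.png

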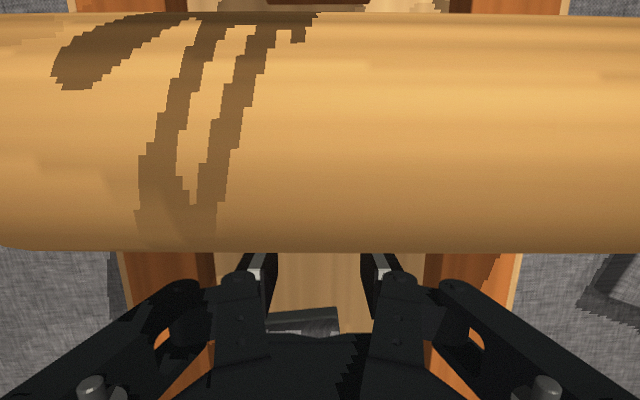

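```bash
sed -i "s/        pts.append(axis_y(u,v,-1))/        pts.append(axis_y(u,v,-1)); t=.48\n        if 340<300+b<380: u2=300+b-1+(rt[b-1]-t)\/(rt[b-1]-rt[b]); R.append(axis_y(u2,v,1)[1])/; s/^pts=\[\]/pts=[];R=[]/" leg.py; echo "R=np.array(R)*1e3; print('right edges',np.round(R,1))" >> leg.py; python3 leg.py t18.png
```

```text
leg y far -10.1 near -9.1 skew -0.005 centre -9.6
right edges [-8.8 -9.4 -9.6 -9.4 -8.8 -9.  -1.6 -4.8  6.  -8.  -8.7 -8.9 -8.  -8.1
 -6.6]
```

>>> step_arm --deltas '[[[2, 0, 0, 0, 0.5], [1.5, 0, 0, 0, 0.5], [1.5, 0, 0, 0, 0.5], [1.5, 0, 0, 0, 0.5], [1.5, 0, 0, 0, 0.5]]]'

```text
time_s: 11.25
tcp_pos: [0.5664, -0.0578, 0.0792]
eef_rot: [-0.0, 0.729, 0.684, -0.0]
contact_force: [-0.3, 0.2, 0.1]
width: 0.503
```

```bash
python3 st.py;for i in 20 21 22 23; do python3 leg.py t$i.png; done
```

```text
t 11.25 jig [  0.4 -59.2  79.2] yaw err deg 0.01 tz [-1.e-04 -0.e+00 -1.e+00] F [-0.3   0.18  0.1 ] w 0.503
leg y far -4.8 near -3.9 skew -0.005 centre -4.4
right edges [-4.5 -4.5 -4.1 -4.8 -4.2 -4.4 -1.  -2.1 -2.1 -2.9 -3.4 -3.3 -2.2 -2.5
  6. ]
leg y far -4.2 near -4.0 skew -0.001 centre -4.1
right edges [-4.  -3.8 -3.2 -4.   9.5 -3.8 -4.7 -1.1 -1.3 -2.2 -2.1 -1.8 -1.7 -1.8
 -2.  11. ]
leg y far -4.1 near -2.9 skew -0.006 centre -3.5
right edges [-3.9 -3.3 -4.2 -2.6  3.   7.6 -1.5  9.8 -1.8 -1.7 -2.4 -1.7 -1.7  8.4
 -1.7]
leg y far -4.2 near -2.6 skew -0.008 centre -3.4
right edges [ 7.7 -2.3 -2.4 -3.2 -2.3  7.5 -1.1 -1.6 -1.2 -1.7 -1.5 -1.2 -1.4 -1.7
 13.7]
```

>>> step_arm --deltas '[[[1, 0, 0, 0, 0.5], [1, 0, 0, 0, 0.5], [1, 0, 0, 0, 0.5], [0.5, 0, 0, 0, 0.5]]]'

```text
time_s: 11.95
tcp_pos: [0.5666, -0.0543, 0.0792]
eef_rot: [-0.0, 0.729, 0.684, -0.0]
contact_force: [-0.7, -0.3, 0.2]
width: 0.505
```

```bash
python3 st.py;for i in 24 25 26 27; do python3 leg.py t$i.png; done
```

```text
t 11.95 jig [  0.4 -55.7  79.2] yaw err deg 0.02 tz [-1.e-04  1.e-04 -1.e+00] F [-0.71 -0.33  0.22] w 0.505
leg y far -1.8 near 0.2 skew -0.010 centre -0.8
right edges [-0.3  0.   0.4 -0.2  0.2 -0.6  3.1  0.6  0.9  0.4  0.9  0.7  0.7  0.7]
leg y far -1.9 near 0.4 skew -0.011 centre -0.8
right edges [ 0.5 -0.  -0.7  0.2 -0.5 -0.3  3.2  0.7  0.8  0.7  0.4  5.9  1.9  1.4]
leg y far -1.8 near -0.2 skew -0.008 centre -1.1
right edges [-0.2 -0.2  0.  -0.  -0.2  7.9 13.8  0.5  1.1  0.2  0.9  5.9  0.3  1.7
 12. ]
leg y far -1.8 near 0.0 skew -0.009 centre -0.9
right edges [-0.2  0.   0.3 -0.2 -0.3 -0.5 14.   0.9  0.7  2.   0.5  3.6  0.2  2.
 12.9]
```

>>> step_arm --deltas '[[[-2, 0, 0, 0, 0.5], [-10, 0, 0, 0, 0.5], [-20, 0, 0, 0, 0.5], [-30, 0, 0, 0, 0.5], [-30, 0, -20, 0, 0.3]]]'

```text
time_s: 12.78
tcp_pos: [0.5591, -0.1488, 0.0981]
eef_rot: [-0.001, 0.73, 0.684, -0.001]
contact_force: [-0.2, -0.9, 0.8]
width: 0.314
```

>>> step_arm --deltas '[[[0, 0, -50, 0, 0], [0, 0, -60, 0, 0], [0, 0, -60, 0, 0], [0, 0, -60, 0, 0], [0, 0, -20, 0, 0]]]'

```text
time_s: 13.4
tcp_pos: [0.5617, -0.1483, 0.354]
eef_rot: [0.003, 0.73, 0.683, 0.002]
contact_force: [0.2, 0.7, -1.3]
width: -0.001
```

```bash
python3 st.py;for i in 28 29; do python3 leg.py t$i.png; done;  python3 -c "
from h import *
import pickle
s=snap('scene','s4.png');pickle.dump(s,open('s4.pkl','wb'))"
```

```text
t 13.4 jig [   1.5 -149.7  354. ] yaw err deg -0.1 tz [ 0.0067 -0.0026 -1.    ] F [ 0.16  0.7  -1.27] w -0.001
leg y far -1.8 near -0.1 skew -0.008 centre -1.0
right edges [14.9  0.2 -0.3 -0.1 -0.3 -0.2 -0.   0.1  0.6  0.6  1.   0.4  0.5  0.8
  0.6 10. ]
leg y far -1.4 near 0.1 skew -0.007 centre -0.7
right edges [ 0.4 -0.2 -0.  -0.1  5.4 -0.4 14.  -0.   1.2  0.7  0.5  0.6  2.2  1.6
  0.2  9.8]
```

View pics/c_t29.png

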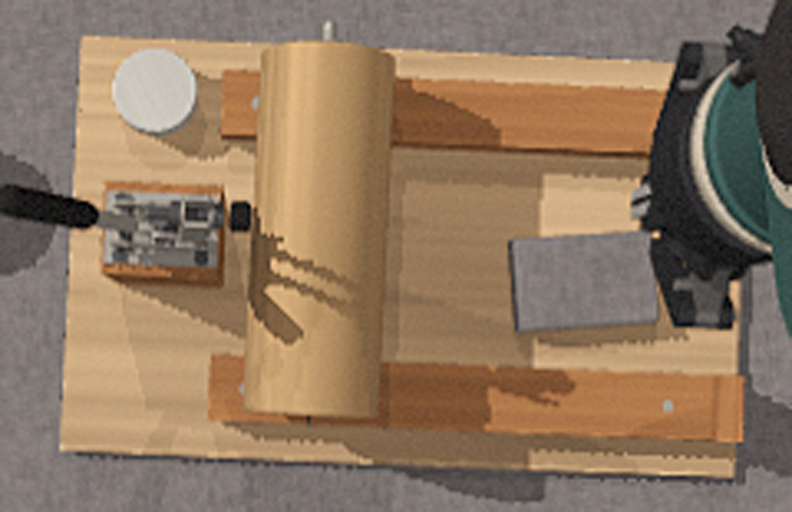

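View pics/s4.png

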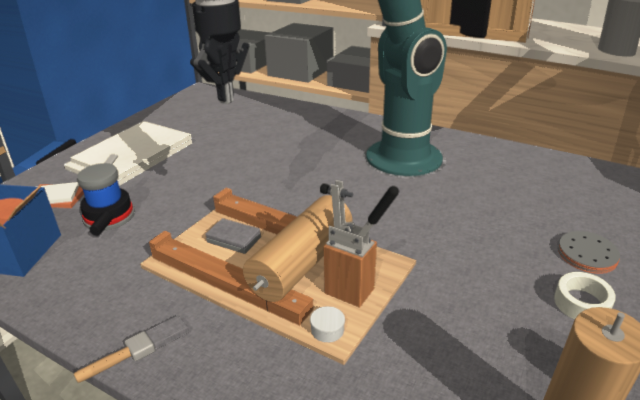

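```bash
python3 - <<'E'
from h import *
import pickle
d=np.load('jig.npz'); W=lambda x,y,z:[*(d['o']+x*d['ex']+y*d['ey']),z]
s=pickle.load(open('s4.pkl','rb')); t=pickle.load(open('top0.pkl','rb'))
for r in (50,90,130):
    p=W(0,.122+r*.001*np.cos(1.1),.150+r*.001*np.sin(1.1)); print(r,np.round(proj(s,p),1),np.round(proj(t,p),1))
for z in range(0,1):
  for a in np.arange(1.1,-.11,-.1):
    r=105; y=122+r*np.cos(a)-9*np.sin(a); zz=150+r*np.sin(a)+9*np.cos(a); print(round(a,2),'tcp y',round(y-11,1),'tcp z',round(zz+11,1))
E
```

```text
50 [372.2 218.1] [264.4 180.2]
90 [383.1 203.1] [252.4 177.7]
130 [394.7 187.1] [239.4 175. ]
1.1 tcp y 150.6 tcp z 258.7
1.0 tcp y 160.2 tcp z 254.2
0.9 tcp y 169.2 tcp z 248.8
0.8 tcp y 177.7 tcp z 242.6
0.7 tcp y 185.5 tcp z 235.5
0.6 tcp y 192.6 tcp z 227.7
0.5 tcp y 198.8 tcp z 219.2
0.4 tcp y 204.2 tcp z 210.2
0.3 tcp y 208.7 tcp z 200.6
0.2 tcp y 212.1 tcp z 190.7
0.1 tcp y 214.6 tcp z 180.4
-0.0 tcp y 216.0 tcp z 170.0
-0.1 tcp y 216.4 tcp z 159.5
```

>>> step_arm --deltas '[[[40, -1, 0, 0, 0], [60, 0, 0, 0, 0], [60, 0, 0, 0, 0], [60, 0, 0, 0, 0], [45, 0, 0, 0, 0]]]'

```text
time_s: 14.18
tcp_pos: [0.5757, 0.1201, 0.347]
eef_rot: [-0.001, 0.729, 0.685, -0.001]
contact_force: [-0.1, -0.4, -0.5]
width: 0.003
```

>>> step_arm --deltas '[[[18, 0, 0, 0, 0], [0, 0, 30, 0, 0], [0, 0, 30, 0, 0], [0, 0, 20, 0, 0], [0, 0, 10, 0, 0]]]'

```text
time_s: 14.8
tcp_pos: [0.5772, 0.1341, 0.2567]
eef_rot: [-0.001, 0.73, 0.683, -0.002]
contact_force: [0.7, -0.4, 0.6]
width: -0.0
```

```bash
python3 st.py; python3 -c "
from h import *
s=snap('scene','s5.png')
cv2.imwrite('pics/s5c.png',cv2.resize(s['frame'][100:320,220:460],None,fx=2.5,fy=2.5))"; python3 leg.py t30.png
```

```text
t 14.8 jig [ -1.1 133.  256.7] yaw err deg -0.1 tz [-0.0038 -0.0016 -1.    ] F [ 0.69 -0.42  0.58] w -0.0
leg y far -1.9 near -35.6 skew 0.164 centre -17.9
right edges [ 0.2  0.7  0.  -0.3 -0.2  0.  -0.6  0.6  1.3  0.5  5.6  0.3  0.4  0.8
  6.1]
```

View pics/s5c.png

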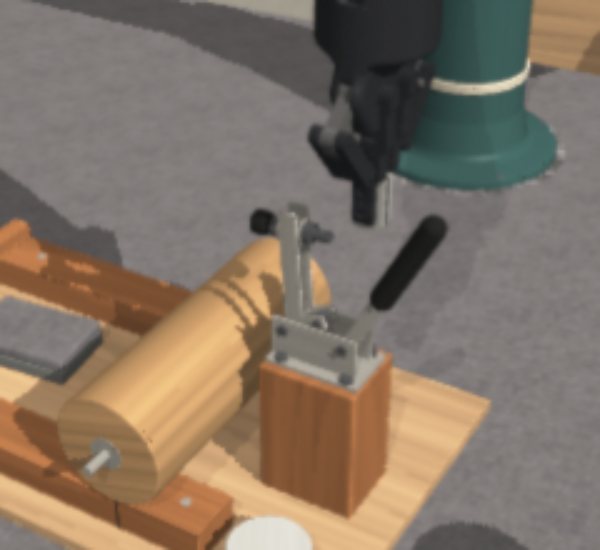

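>>> step_arm --deltas '[[[8, 1, 0, 0, 0], [8, 0, 0, 0, 0], [7, 0, 3, 0, 0], [7, 0, 3, 0, 0], [6, 0, 2, 0, 0]]]'

```text
time_s: 15.52
tcp_pos: [0.5814, 0.1719, 0.2511]
eef_rot: [0.001, 0.729, 0.684, -0.0]
contact_force: [0.6, -2.6, 0.5]
width: -0.001
```

>>> step_arm --deltas '[[[8, 0, 6, 0, 0], [8, 0, 7, 0, 0], [7, 0, 8, 0, 0], [6, 0, 8, 0, 0], [5, 0, 9, 0, 0]]]'

```text
time_s: 16.15
tcp_pos: [0.5831, 0.2071, 0.2127]
eef_rot: [-0.0, 0.729, 0.684, 0.0]
contact_force: [0.6, -0.3, 2.5]
width: 0.001
```

```bash
python3 st.py; python3 -c "
from h import *
s=snap('scene','s6.png')
cv2.imwrite('pics/s6c.png',cv2.resize(s['frame'][100:320,220:460],None,fx=2.5,fy=2.5))"; python3 leg.py t31.png
```

```text
t 16.15 jig [2.000e-01 2.063e+02 2.127e+02] yaw err deg 0.05 tz [-1.e-04  9.e-04 -1.e+00] F [ 0.57 -0.25  2.55] w 0.001
leg y far -2.0 near -6.1 skew 0.020 centre -3.9
right edges [ 0.1 -0.4 -0.1 -0.5  0.1  0.3 -0.2  4.2  1.3  0.3  0.6  1.7  1.5  1.5
  3. ]
```

View pics/s6c.png

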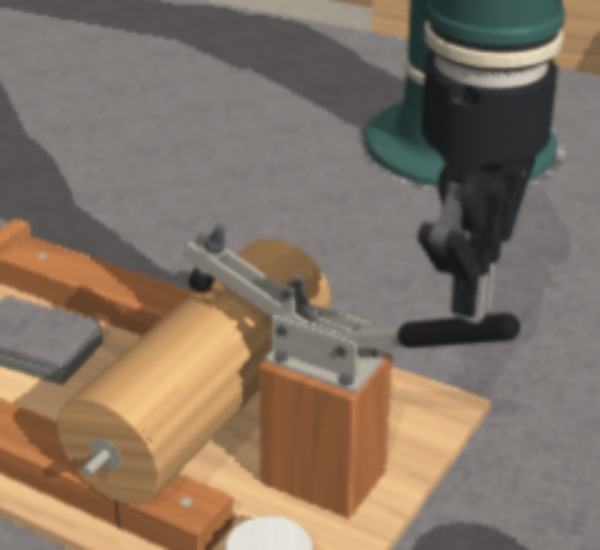

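>>> step_arm --deltas '[[[3, 0, 8, 0, 0], [2, 0, 8, 0, 0], [2, 0, 8, 0, 0], [2, 0, 8, 0, 0], [1, 0, 8, 0, 0]]]'

```text
time_s: 16.88
tcp_pos: [0.584, 0.2174, 0.1736]
eef_rot: [-0.0, 0.729, 0.684, 0.001]
contact_force: [-1.0, 2.0, 4.6]
width: -0.003
```

>>> step_arm --deltas '[[[0, 0, 4, 0, 0], [0, 0, 4, 0, 0], [0, 0, 2, 0, 0]]]'

```text
time_s: 17.25
tcp_pos: [0.5842, 0.2169, 0.1689]
eef_rot: [0.001, 0.729, 0.684, 0.0]
contact_force: [-15.3, -5.8, 44.1]
width: -0.003
```

```bash
python3 st.py; python3 -c "
from h import *
s=snap('scene','s7.png')
cv2.imwrite('pics/s7c.png',cv2.resize(s['frame'][100:320,220:460],None,fx=2.5,fy=2.5))"; python3 leg.py t32.png
```

```text
t 17.25 jig [  0.6 216.1 168.9] yaw err deg 0.01 tz [ 2.2e-03 -9.0e-04 -1.0e+00] F [-15.32  -5.8   44.13] w -0.003
leg y far -1.8 near -6.8 skew 0.024 centre -4.1
right edges [ 0.1 -0.2 -0.2  0.3 -0.7 -0.2 -0.4  2.6  1.8  0.2  0.8  0.7  0.8  2.2
 12.6]
```

View pics/s7c.png

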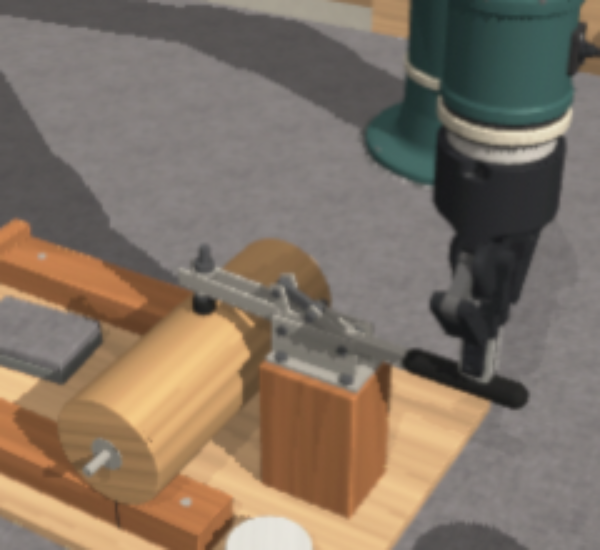

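Handle is at the stop (44 N reaction, tip height 158 mm ≈ level grip top). Back off upward.

>>> step_arm --deltas '[[[0, 0, -8, 0, 0], [0, 0, -20, 0, 0], [0, 0, -40, 0, 0], [0, 0, -50, 0, 0], [0, 0, -50, 0, 0]]]'

```text
time_s: 17.98
tcp_pos: [0.5838, 0.2154, 0.3328]
eef_rot: [-0.0, 0.729, 0.684, -0.0]
contact_force: [0.2, -0.1, 0.3]
width: 0.001
```

>>> step_arm --deltas '[[[40, 0, 0, 0, 0], [40, 0, 0, 0, 0], [40, 0, 0, 0, 0], [40, 0, 0, 0, 0], [0, 0, 0, 0, 0]]]'

```text
time_s: 18.6
tcp_pos: [0.5924, 0.3792, 0.3306]
eef_rot: [-0.001, 0.728, 0.686, -0.0]
contact_force: [-0.4, 0.4, 0.5]
width: 0.001
```

```bash
python3 st.py; python3 -c "
from h import *
s=snap('scene','s8.png')
d=np.load('jig.npz')
for a in (0,.06,.15):
  print(a,[np.round(proj(s,[*(d['o']+d['ey']*(.122+r*np.cos(a))),.15+r*np.sin(a)]),1) for r in (.05,.13)])
cv2.imwrite('pics/s8c.png',cv2.resize(s['frame'][100:320,220:460],None,fx=2.5,fy=2.5))"; python3 leg.py t33.png
```

```text
t 18.6 jig [ -1.6 378.6 330.6] yaw err deg 0.3 tz [-0.0024  0.0014 -1.    ] F [-0.39  0.4   0.49] w 0.001
0 [array([385.6, 244.5]), array([430.1, 259.6])]
0.06 [array([385.6, 243. ]), array([430.4, 255.8])]
0.15 [array([385.5, 240.8]), array([430.5, 249.9])]
leg y far -1.7 near -17.2 skew 0.075 centre -9.0
right edges [ 0.1 -0.5 -0.3  0.  -0.3 -0.1 -0.5  1.2  1.1  0.4  1.   1.6  1.6  2.3
  9. ]
```

View pics/s8c.png

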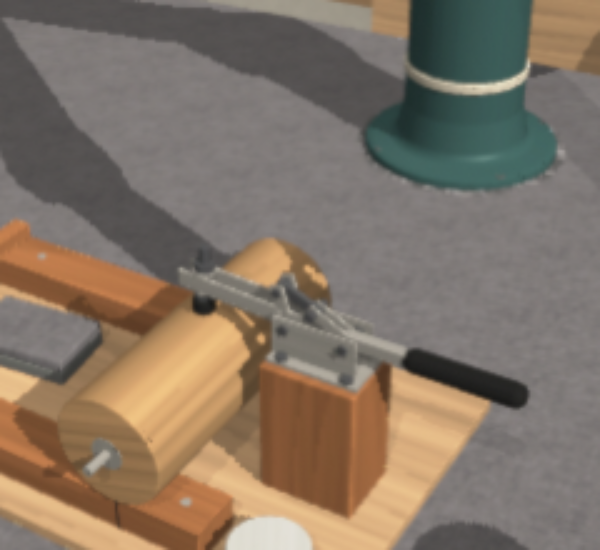

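View pics/t33.png

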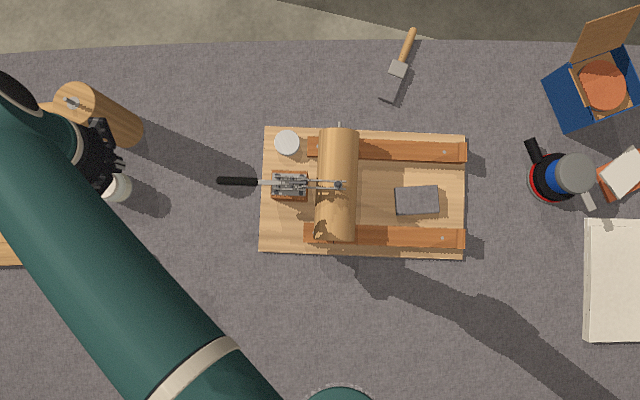

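```bash
python3 -c "
from rig import job,arm
print(arm.get_obs()['contact_force']); print(job.hand_in())"
```

```text
[ 0.07884992  0.31307609 -0.13798813]
the job is handed in; nothing more can be done
None
```

The leg lies square on the pencil line with the toggle clamp shut on it, and I handed the job in at about 18.6 s. The hand-in reports no verdict.

- **Rolling:** I pushed the leg with the half-open fingers, slowing from 32 mm/s to 4–8 mm/s at the end. With the hand off and the clamp still open, the top camera put its axis within about 1 mm of the line. Skew was about 0.01 rad, and the reading held over more than a second.
- **Clamping:** I pushed the handle down to its stop, where the hand felt about 44 N. After I drew back, the picture showed the grip where a fully level handle should be, with the pad on top of the leg. I had no way to measure the pad's force directly.
- **Last check:** The rear edge of the leg still read −0.5 to +1.6 mm from the line. The near front-edge reading came out at −17 mm, giving a false centre of −9 mm. That reading had been drifting since the hand moved over the clamp, and I put it down to shadow on the near bearer because the other edges had not changed.
- **Bystanders:** The sponge, wax tin and the other things I could see looked unmoved in the last pictures. The arm hid the tape and sanding discs in the last top view, but it had not come down near them. The robot was touching nothing.

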